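Clamp a shoe sole in the screw press

TASK

The shoe sole lies short of home on the bed of the sole press. Slide it gently along the bed until its toe is seated against both stop pins, lying straight along the bed, then turn the round screw knob clockwise so the pad comes down and clamps the sole with about 28 N (firm, never more than 50 N), and let go. Leave the nail tray, the tin and the hammer where they are.

Things in the scene. Friction and masses are not known exactly. Their poses are not given: they have to be found in the camera images.
- press: Grey bench screw press, fixed, yawed up to 0.3 rad. Origin: on the table top, on the vertical screw axis; z up. Its steel bed is 130 mm wide (x -65 to +65 mm), 360 mm long (y -70 to +290 mm), top 30 mm above the table, open from above at y over +60 mm. A column 50 x 60 mm, 135 mm tall, stands at x -95 mm and carries an overarm 46 mm wide (y); its nut boss (diameter 54 mm) ends 138 mm high.
- home (a point): Point on the bed's top face on the screw axis, axes as the press. The sole's origin lies here when its toe is seated against both pins; the sole comes in along the bed towards -y.
- pins: Two steel stop pins, diameter 10 mm, 44 mm apart along x, 30 mm tall. Origin midway between their feet on the bed (press frame: x 0, y -39 mm, z 30 mm), axes as the press. They are rigid: a few newtons seat the toe, 40 N is too much.
- sole: Stiff tan leather shoe sole, bottom up, 218 mm long, about 110 to 210 g, loose on the bed. Origin: underside, centre of the round forefoot (radius 40 mm, 8 mm thick); y axis points to the heel, so the toe edge is at y -40 mm. Waist 58 mm wide. It starts 40 to 90 mm short of home (to +y of the press), up to 6 mm sideways and 0.1 rad askew.
- heel (a point): Centre of the top face of the sole's dark heel block (sole frame: x 0, y +137.5, z +30 mm), axes as the sole. The block spans y +110 to +178 mm, 30 mm high from the bed; flat parallel sides 56 mm apart (across x) up to y 155 mm, then rounded. It can be gripped across these from above, or the sole pushed from its heel end.
- knob_grip (a point): Middle of the black round screw knob: diameter 40 mm, 30 mm high (15 mm above and below this point), axis vertical, free all round from above. It starts fully raised, this point 175 mm above the table. Clockwise from above screws it down, 30 mm per turn (4.77 mm per rad), 4.7 rad at most, so the hand must follow. Friction of 0.2 N m holds it where left.
- spindle: The screw under the knob, a spring pad (rubber disc, 36 mm across) at its foot; origin on its axis at the knob's underside. The pad starts 4 to 14 mm above the sole, differently each time; once it touches, its spring gives 9 N per mm (43 N per rad of knob). Every 10 N adds 0.048 N m of torque, 0.13 N m at 28 N: judge by the rise over equal small steps, as friction shifts readings at rest.
- nail_tray: Round grey eight-pocket nail tray, diameter 170 mm, 35 mm high, loose; leave alone. Origin: centre of underside.
- cement_tin: Tin, diameter 70 mm, 85 mm tall, loose; leave alone. Origin: centre of underside.
- hammer: Hammer 240 mm long lying on the table; leave alone. Origin: centre of its underside.
There are look-alikes about, which are no part of the job. Leave any blue or turquoise look-alike of the sole alone.

How it is judged:
On the way, in this order (a step that is already met when the one before it is completed fails the run):
1. the sole's toe is seated against the stop pins, before the pad presses on it (horizontal distance between sole and home below 0.005 m and contact force between spindle and sole below 1 N), for 0.2 s.
2. the pad clamps the sole with 15 to 40 N (contact force between spindle and sole between 15 and 40 N), for 0.2 s.
At the end, for the whole second after the job is handed in: The sole's origin is within 5 mm of the home point seen from above, its length within 0.12 rad of the bed's, the pad presses on it with 15 to 40 N, and it is at rest (all of step 2 and horizontal distance between sole and home below 0.005 m and angle between the y axis of sole and the y axis of press, either way round below 0.12 rad and linear speed of sole below 0.01 m/s); the robot touches nothing.
It fails at once if the pad crushes the sole (over 50 N) (contact force between spindle and sole above 50 N).
It fails at once if the toe is rammed against the stop pins (over 40 N) (contact force between sole and pins above 40 N).
It fails at once if the nail tray is moved by more than 15 mm (distance of nail_tray from where it was at the start of the episode above 0.015 m).
It fails at once if the tin is moved by more than 15 mm (distance of cement_tin from where it was at the start of the episode above 0.015 m).
It fails at once if the hammer is moved by more than 15 mm (distance of hammer from where it was at the start of the episode above 0.015 m).
It also fails if it takes over 72 s, if anything falls off the work surface, if the arm or the gripper's body presses on something with over 40 N, if the wrist force passes 120 N, or if a joint passes its speed limit or range.

ROBOT

A 7-joint arm with a two-finger parallel gripper is mounted at the origin on the work surface. World frame = base frame: x ahead of the robot, y to its left, z up, the work surface at z = 0. Lengths are in m, angles in rad, forces in N, time in s.
With the tool pointing down it reaches from about 0.4 to 0.85 m from the base axis. Payload 10.4 kg.
Tool frame: the origin (TCP) lies on the centre line of the jaws, within the pads' length; the fingertips stand 8 mm ahead of it and the grasp point (between the pads) lies 11 mm behind it (r.finger_overhang is the distance from the TCP to the fingertips, in m); z points along the fingers, y is the line along which they close (so a half turn about z gives the same grasp; the last joint's range is limited). The gripper opens to 87 mm and grips with 3 to 60 N. Pads are 19 mm wide; open, the fingers measure 117 mm over their backs; the gripper's body (75 mm by 190 mm) begins 51 mm behind the grasp point.
Start: joints at [-1.131, 0.332, -0.065, 1.46, 0.022, 1.35, -0.088], TCP at [0.279, 0.559, 0.231] pointing down, gripper open.
Joint ranges: [-2.6, 2.6], [-0.5, 2.12], [-1.47, 1.34], [0.16, 2.42], [-1.27, 4.41], [0.06, 2.06], [-2.6, 2.6]. Speed limits (rad/s): [2.22, 2.22, 2.79, 2.79, 3.14, 3.14, 3.14].

INTERFACE

Orientations are given as a unit quaternion [x, y, z, w].
In Python, from bench import r, vision gives the robot as it stands.
- The arm moves only by the tool drive_tool, never from a script. Its argument "series" is a list of rows, each a list of 2 entries, a list of its own where there are three numbers: the shift along the world's x, y, z in cm, then the turn about the world's z in degrees. A call has exactly 10 rows; each row shifts and turns the commanded pose from where the row before left it; what a row does not reach is not made up. A row lasts 1/8 s, in which the tool goes at most 62.5 mm and 10.7 degrees, less where a joint would pass 70% of its speed; a pose out of reach is approached as far as the arm can. A call with a gripper value outside its range is refused whole. "hand" is the closure, from 0 (fully open) to 1 (shut), set as the call begins (left out, the last holds). The fingers move at their own pace and stop on an object; "newtons" is the grip in N (left out, the last holds). Time passes only in rows, so rows that do not move let the fingers close, or fill a call up. It gives the time, the measured TCP pose, the force, the opening and the grip force at its end, in the units of the state.
- r.read_state(): the state, without advancing time (a new reading comes with each control period).
- vision.camera(name): name is "side" or "top" or "wrist"; returns a dict with "color" (384x512x3 uint8, red, green, blue), "intrinsics" (3x3 intrinsics, pixels), "R" (3x3) and "t" (3): a world point X has camera coordinates R X + t; the wrist camera has in their place "mount" (4x4, takes a point from camera to tool coordinates, whose origin is the TCP and whose axes are the flange's). Camera axes: x right, y down, z forward; pixel columns grow to the right and rows downward; lengths in m; the calibration is good to about 2 mm. A picture is of the moment at which its call begins: read the wrist's pose just before it. There is no depth.
- r.close_job(): hands the job in; it is judged then, once.
The state is a dict: "time": time; "joint_positions": joint angles; "joint_vel": joint speeds; "joint_torque": joint torques, N m; "ee_pos": TCP position; "eef_rot": TCP orientation; "ft_force": force on the tool from outside, world axes, zero at the start; "torque": the same for the moment, N m; "width": finger opening in m; "grip_force": force on a finger pad.
Only numpy, scipy, OpenCV 4.12 (cv2) and the standard library are available. Lean on these libraries where they do the work, as an engineer would, in place of code of your own. Each camera call takes 0.05 s, during which the arm holds its last target. There are 200 camera calls.

## Working session

There is one attempt and no reset: what is moved stays moved. The work goes in short steps, Python scripts to look and compute and a tool call to move; the robot and the scene stay as the last step left them, time stands still between calls to the robot, and variables do not carry over. Pictures are saved under pics/ and viewed, at most 10 in all, crops included, and the job is handed in when it is done.

Besides the shell and the picture viewer there is one more tool, called after "Emit:" as a command line: name --argument value ..., lists and objects as JSON in quotes. drive_tool: Moves the arm, as the interface text tells. Its arguments: {"type":"object","properties":{"series":{"type":"array"},"hand":{"type":"number"},"newtons":{"type":"number"}},"required":["series"]}

```bash
mkdir -p pics; cat > h.py <<'E'
import numpy as np, cv2
from bench import r, vision
def cam(n):
    c=vision.camera(n); return c
def save(c,f): cv2.imwrite('pics/'+f,c['color'][:,:,::-1])
def ray(c,u,v):
    K=np.array(c['intrinsics']);R=np.array(c['R']);t=np.array(c['t'])
    d=R.T@np.linalg.solve(K,[u,v,1.]); return -R.T@t,d
def plane(c,u,v,z):
    o,d=ray(c,u,v); return o+d*(z-o[2])/d[2]
def proj(c,X):
    p=np.array(c['intrinsics'])@(np.array(c['R'])@np.asarray(X)+np.array(c['t'])); return p[:2]/p[2]
E
python3 - <<'E'
from h import *
s=r.read_state(); print({k:np.round(v,3) for k,v in s.items()})
a=cam('top');b=cam('side')
for n,c in(('t',a),('s',b)):
    save(c,n+'0.png'); print(n,np.round(ray(c,256,192),3).tolist(),np.round(c['intrinsics'],1).tolist())
cv2.imwrite('pics/both.png',cv2.resize(np.vstack([a['color'],b['color']])[:,:,::-1],None,fx=.78,fy=.78))
np.save('top.npy',a,allow_pickle=True);np.save('side.npy',b,allow_pickle=True)
E
```

```text
{'time': np.float64(0.0), 'joint_positions': array([-1.131,  0.333, -0.065,  1.461,  0.022,  1.35 , -0.089]), 'joint_vel': array([ 0.   , -0.003,  0.   ,  0.001,  0.001, -0.002,  0.   ]), 'joint_torque': array([ 1.0000e-03, -6.2327e+01,  2.5000e-02, -3.8988e+01, -6.1000e-02,
        4.0000e-02,  0.0000e+00]), 'ee_pos': array([0.279, 0.559, 0.23 ]), 'eef_rot': array([ 0.229,  0.973, -0.001, -0.   ]), 'ft_force': array([-0.208, -0.57 , -0.259]), 'torque': array([ 0.048,  0.011, -0.012]), 'grip_force': np.float64(0.0), 'width': np.float64(0.087)}
t [[0.423, -0.015, 1.295], [0.109, -0.025, -0.994]] [[354.4, 0.0, 252.4], [0.0, 354.4, 191.1], [0.0, 0.0, 1.0]]
s [[0.197, -1.118, 0.988], [0.239, 0.761, -0.603]] [[444.0, 0.0, 253.2], [0.0, 444.0, 192.5], [0.0, 0.0, 1.0]]
```

View pics/t0.png

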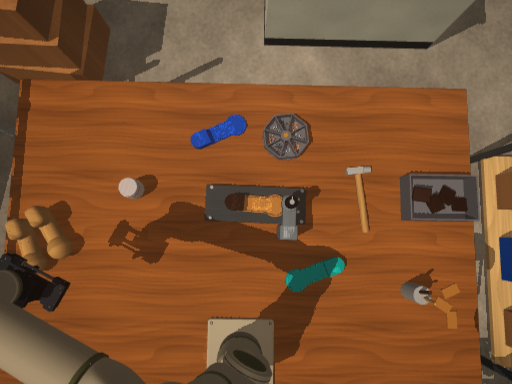

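View pics/s0.png

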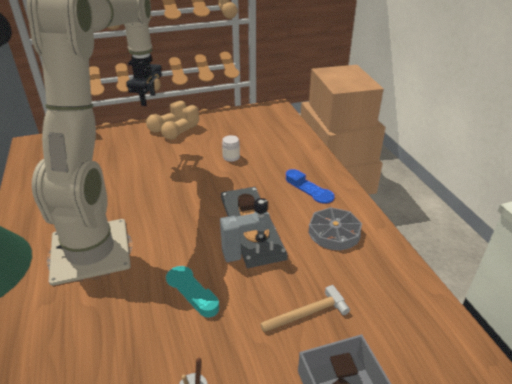

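The top view shows the press bed at about (207–305, 185–225), with the heel near (235,201), the knob near (291,201) and the column towards the robot. The blue and turquoise soles are look-alikes. I'll enlarge the press area to measure it.

```bash
python3 - <<'E'
from h import *
a=np.load('top.npy',allow_pickle=True).item();b=np.load('side.npy',allow_pickle=True).item()
c1=a['color'][175:245,195:315];c2=b['color'][180:270,215:295]
cv2.imwrite('pics/crop.png',np.vstack([cv2.resize(c1,(600,350),interpolation=2),cv2.resize(c2,(266,249)if 0 else (222,250))if 0 else cv2.copyMakeBorder(cv2.resize(c2,(222,250),interpolation=2),0,0,0,378,0)])[:,:,::-1])
def masks(c,box):
    u0,v0,u1,v1=box; im=c['color'][v0:v1,u0:u1]; hsv=cv2.cvtColor(im,cv2.COLOR_RGB2HSV); return im,hsv
im,h=masks(a,(200,178,312,245))
# bed: low saturation
m=((h[...,1]<70)).astype(np.uint8)
cs,_=cv2.findContours(m,0,2); k=max(cs,key=cv2.contourArea)
print('bed',cv2.boundingRect(k),cv2.minAreaRect(k))
for x in range(6,100,8):
    col=np.where(m[:,x])[0]; print(x+200,col.min()+178 if len(col) else None,col.max()+178 if len(col) else None,end='; ')
print()
for row in (190,200,210,218):
    q=np.where(m[row-178])[0]; print(row,q.min()+200,q.max()+200,end=';')
# knob black
for n,c,box in(('top',a,(275,185,305,215)),('side',b,(245,190,280,222))):
    im,h=masks(c,box); d=(im.max(2)<45).astype(np.uint8)
    cs,_=cv2.findContours(d,0,2); k=max(cs,key=cv2.contourArea); print('\n',n,cv2.contourArea(k),np.array(cv2.boundingRect(k))+[box[0],box[1],0,0],np.array(cv2.minEnclosingCircle(k)[0])+box[:2])
im,h=masks(a,(200,178,312,245))
br=(h[...,1]>90)
sm=br.astype(np.uint8);cs,_=cv2.findContours(sm,0,2)
for k in cs:
    if cv2.contourArea(k)>60: print('sat',np.array(cv2.boundingRect(k))+[200,178,0,0],cv2.contourArea(k))
print(im[200-178,225-200:280-200:3].tolist())
E
```

```text
bed (5, 7, 101, 55) ((54.67216491699219, 34.212371826171875), (99.35196685791016, 51.21984100341797), 2.6025619506835938)
206 192 219; 214 185 219; 222 186 220; 230 186 220; 238 186 220; 246 187 220; 254 187 221; 262 187 221; 270 188 221; 278 188 238; 286 188 239; 294 189 239; 
190 207 303;200 206 301;210 206 303;218 205 304;
 top 65.5 [285 195  14  13] [291.33333397 201.33333397]

 side 74.5 [252 202  15  11] [259.21428585 206.5       ]
sat [200 178 112  67] 7326.0
[[55, 32, 21], [55, 33, 21], [56, 35, 24], [68, 40, 26], [60, 36, 24], [55, 33, 23], [58, 35, 24], [112, 69, 35], [185, 117, 53], [196, 125, 56], [208, 135, 60], [192, 123, 56], [200, 129, 57], [190, 121, 54], [205, 133, 59], [199, 128, 57], [183, 116, 52], [185, 115, 53], [184, 115, 51]]
```

View pics/crop.png

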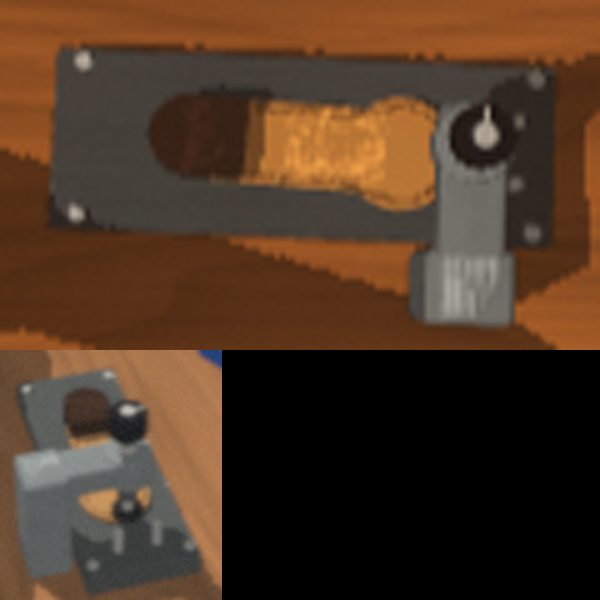

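The crop shows the bed corners at original pixels (207,184.4), (306,188.6), (305.6,224) and (205,220.6). The knob top is at about (292,201.6), and the heel block spans about u 224.6–245, v 193.6–210.6. The sole lies with its toe towards the pins, under the overarm.

```bash
python3 - <<'E'
from h import *
a=np.load('top.npy',allow_pickle=True).item();b=np.load('side.npy',allow_pickle=True).item()
C=np.array([plane(a,*p,.03) for p in((207,184.4),(306,188.6),(305.6,224),(205,220.6))]);print(C.round(4))
L=np.linalg.norm
print('len',L(C[0]-C[1]),L(C[3]-C[2]),'wid',L(C[0]-C[3]),L(C[1]-C[2]))
for p,q in((0,1),(3,2)):
    d=C[p]-C[q];print('yaw',np.arctan2(-d[0],d[1]))
cen=C.mean(0);yaw=np.mean([np.arctan2(-(C[p]-C[q])[0],(C[p]-C[q])[1]) for p,q in((0,1),(3,2))])
ex=np.array([np.cos(yaw),np.sin(yaw),0]);ey=np.array([-np.sin(yaw),np.cos(yaw),0])
print('origin from bed',cen-.110*ey)
print('knob top',plane(a,292,201.6,.19))
o1,d1=ray(a,291.8,201.6);o2,d2=ray(b,259.2,206.5)
s=np.linalg.lstsq(np.c_[d1,-d2],o2-o1,rcond=None)[0];print('knob tri',o1+s[0]*d1,o2+s[1]*d2)
K=plane(a,292,201.6,.19);K[2]=0
for n,p,z in(('heelend',(224.6,201.8),.06),('heelL',(233,193.6),.06),('heelR',(233,210.4),.06),('heelfront',(245,201.5),.06),('toeL',(274,194.3),.038),('toeR',(274,217),.038)):
    X=plane(a,*p,z); print(n,X.round(4),'press',((X-K)@ex).round(4),((X-K)@ey).round(4))
print(L(plane(a,233,193.6,.06)-plane(a,233,210.4,.06)))
s=r.read_state(); from scipy.spatial.transform import Rotation as R
print(R.from_quat(s['eef_rot']).as_matrix().round(3)); c=cam('wrist'); print(np.round(c['mount'],3),np.round(c['intrinsics'],1))
E
```

```text
[[ 0.5861  0.1293  0.03  ]
 [ 0.5777 -0.2271  0.03  ]
 [ 0.4507 -0.2257  0.03  ]
 [ 0.4564  0.1323  0.03  ]]
len 0.35653028845386125 0.35809517833231724 wid 0.12970516562703513 0.12709883550229334
yaw -0.023367820216291548
yaw -0.01606214364592413
origin from bed [ 0.51555208 -0.15777774  0.03      ]
knob top [ 0.51626223 -0.1562911   0.19      ]
knob tri [ 0.51778722 -0.1579774   0.17185711] [ 0.50900308 -0.15598117  0.17085851]
heelend [0.5222 0.0627 0.06  ] press 0.0016 0.2191
heelL [0.5515 0.0341 0.06  ] press 0.0315 0.191
heelR [0.4927 0.0327 0.06  ] press -0.0273 0.1885
heelfront [ 0.5246 -0.0084  0.06  ] press 0.0054 0.148
toeL [ 0.5541 -0.1113  0.038 ] press 0.0369 0.0457
toeR [ 0.4732 -0.1121  0.038 ] press -0.0439 0.0433
0.05881080077541432
[[-0.895  0.446 -0.   ]
 [ 0.446  0.895 -0.001]
 [-0.    -0.001 -1.   ]]
[[-0.001 -0.957 -0.289  0.079]
 [ 1.    -0.001 -0.     0.   ]
 [-0.    -0.289  0.957 -0.154]
 [ 0.     0.     0.     1.   ]] [[300.4   0.  251.1]
 [  0.  300.4 195.8]
 [  0.    0.    1. ]]
```

The bed measures 357 × 128 mm against the nominal 360 × 130, so the calibration holds. The press origin is at about (0.516, −0.157) with yaw −0.02, and the sole is about 41 mm short of home. The heel centre is at about (0.522, 0.022). I'll move above it.

Emit:
drive_tool --series '[[[2.4,-5.4,0],-6.5],[[2.4,-5.4,0],-6.5],[[2.4,-5.4,0],-6.5],[[2.4,-5.4,0],-6.5],[[2.4,-5.4,0],-6.5],[[2.4,-5.4,0],-6.5],[[2.4,-5.4,0],-6.5],[[2.4,-5.4,0],-6.5],[[2.4,-5.4,0],-6.5],[[2.4,-5.4,0],-6.5]]' --hand 0 --newtons 8

```text
time: 1.4
ee_pos: [0.5194, 0.0175, 0.2306]
eef_rot: [0.718, 0.696, 0.0, 0.0]
ft_force: [1.8, 0.5, -0.4]
width: 0.0872
grip_force: 0.0
```

```bash
cat >> h.py <<'E'
from scipy.spatial.transform import Rotation as Rot
def wcam():
    s=r.read_state(); c=dict(vision.camera('wrist')); M=np.array(c['mount'])
    T=np.eye(4);T[:3,:3]=Rot.from_quat(s['eef_rot']).as_matrix();T[:3,3]=s['ee_pos']
    W=np.linalg.inv(T@M); c['R']=W[:3,:3];c['t']=W[:3,3]; return c
def st():
    s=r.read_state();y=Rot.from_quat(s['eef_rot']).as_matrix()[:,1]
    print('t',round(float(s['time']),2),'p',np.round(s['ee_pos'],4),'ang',round(float(np.degrees(np.arctan2(y[1],y[0]))),2),'F',np.round(s['ft_force'],2),'M',np.round(s['torque'],3),'w',round(float(s['width']),4),'g',np.round(s['grip_force'],1),'j',np.round(s['joint_positions'],2))
E
python3 -c "
from h import *
st();c=wcam();save(c,'w1.png');np.save('w1.npy',c,allow_pickle=True)"
```

```text
t 1.4 p [0.5194 0.0175 0.2306] ang -1.72 F [ 1.75  0.53 -0.35] M [-0.025 -0.028 -0.011] w 0.0872 g 0.0 j [-0.55  0.09  0.46  1.76 -0.04  1.3  -0.11]
```

View pics/w1.png

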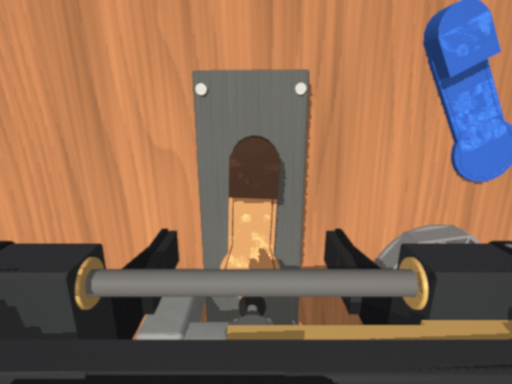

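The wrist view shows the heel block at u 229–279 with its end at v≈137 and front at v≈198. The bed's edges are at u≈197 and 306. I'll convert these to positions.

```bash
python3 - <<'E'
from h import *
c=np.load('w1.npy',allow_pickle=True).item()
h=cv2.cvtColor(c['color'],cv2.COLOR_RGB2HSV)
for v in (160,170,180,190): 
    m=(c['color'][v,215:295].max(1)<95)&(h[v,215:295,1]>90); q=np.where(m)[0]+215; l,rr=plane(c,q.min(),v,.06),plane(c,q.max()+1,v,.06)
    print(v,q.min(),q.max(),l.round(4),rr.round(4),((l+rr)/2).round(4))
print('end',plane(c,254,137,.06),'front',plane(c,254,198,.06))
for v in(90,130,220): 
    m=h[v,180:330,1]<70; q=np.where(m)[0]+180; print('bed',plane(c,q.min(),v,.03).round(4),plane(c,q.max()+1,v,.03).round(4))
print('bedend',plane(c,250,70,.03))
E
```

```text
160 230 279 [0.4976 0.0405 0.06  ] [0.552  0.0388 0.06  ] [0.5248 0.0397 0.06  ]
170 230 278 [0.497  0.0294 0.06  ] [0.5509 0.0278 0.06  ] [0.5239 0.0286 0.06  ]
180 230 278 [0.4964 0.0181 0.06  ] [0.5508 0.0164 0.06  ] [0.5236 0.0173 0.06  ]
190 230 277 [0.4958 0.0066 0.06  ] [0.5497 0.0049 0.06  ] [0.5227 0.0058 0.06  ]
end [0.52439408 0.06440843 0.06      ] front [ 0.52248151 -0.00364602  0.06      ]
bed [0.4592 0.1151 0.03  ] [0.5862 0.1112 0.03  ]
bed [0.4577 0.0714 0.03  ] [0.5861 0.0675 0.03  ]
bed [ 0.456 -0.04   0.03 ] [ 0.5823 -0.0439  0.03  ]
bedend [0.52223165 0.13385123 0.03      ]
```

The bed fit agrees with the first: origin (0.5165, −0.1565), yaw −0.023. The heel centre is (0.5235, 0.024) with yaw −0.06. I'll turn to match it and descend.

Emit:
drive_tool --series '[[[0.4,0.65,-2.0],-1.7],[[0,0,-4],0],[[0,0,-4],0],[[0,0,-4],0],[[0,0,-2],0],[[0,0,-1.5],0],[[0,0,-0.8],0],[[0,0,-0.5],0],[[0,0,0],0],[[0,0,0],0]]'

```text
time: 2.7
ee_pos: [0.5234, 0.0259, 0.0431]
eef_rot: [0.727, 0.687, 0.0, 0.0]
ft_force: [-0.1, -0.4, -0.4]
width: 0.0871
grip_force: 0.0
```

```bash
python3 -c "
from h import *
st()"
```

```text
t 2.7 p [0.5234 0.0259 0.0431] ang -3.22 F [-0.08 -0.44 -0.42] M [-0.059  0.055 -0.057] w 0.0871 g 0.0 j [-0.51  0.32  0.43  1.94 -0.17  0.91 -0.05]
```

Emit:
drive_tool --series '[[[0,0,0],0],[[0,0,0],0],[[0,0,0],0],[[0,0,0],0],[[0,0,0],0],[[0,0,0],0],[[0,0,0],0],[[0,0,0],0],[[0,0,0],0],[[0,0,0],0]]' --hand 1 --newtons 10

```text
time: 3.95
ee_pos: [0.523, 0.0258, 0.0426]
eef_rot: [0.727, 0.687, 0.0, 0.0]
ft_force: [0.5, 0.1, 0.7]
width: 0.0568
grip_force: 10.0
```

The grip holds at 56.8 mm opening. I'll slide most of the way and straighten the sole as it goes.

Emit:
drive_tool --series '[[[-0.04,-0.4,0],0.2],[[-0.04,-0.4,0],0.2],[[-0.04,-0.4,0],0.2],[[-0.04,-0.4,0],0.3],[[-0.04,-0.4,0],0.3],[[-0.04,-0.4,0],0.3],[[-0.04,-0.4,0],0.2],[[-0.04,-0.4,0],0.2],[[-0.04,-0.3,0],0],[[0,0,0],0]]'

```text
time: 5.2
ee_pos: [0.5194, -0.0099, 0.0426]
eef_rot: [0.715, 0.699, -0.0, 0.0]
ft_force: [0.4, -1.0, 1.3]
width: 0.057
grip_force: 10.0
```

```bash
python3 - <<'E'
from h import *
st();c=cam('top');save(c,'t2.png');np.save('t2.npy',c,allow_pickle=True)
b=cam('side');np.save('s2.npy',b,allow_pickle=True)
cv2.imwrite('pics/c2.png',cv2.resize(b['color'][180:270,215:305],(600,600),interpolation=2)[:,:,::-1])
E
```

```text
t 5.2 p [ 0.5194 -0.0099  0.0426] ang -1.35 F [ 0.38 -0.99  1.31] M [-0.338  0.047  0.02 ] w 0.057 g 10.0 j [-0.45  0.31  0.44  1.96 -0.17  0.91  0.05]
```

View pics/c2.png

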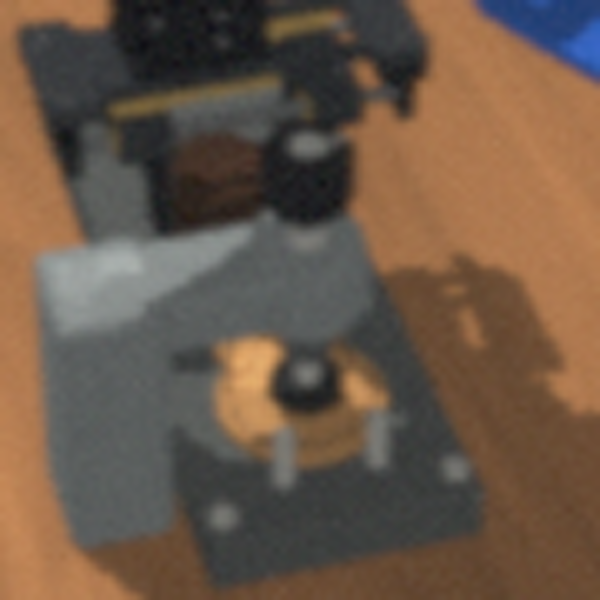

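The side view shows the toe just short of the two pins (crop pixels ~285 and 378, 465), roughly centred. I'll advance slowly.

Emit:
drive_tool --series '[[[-0.01,-0.1,0],0],[[0,-0.1,0],0],[[0,-0.1,0],0],[[0,-0.1,0],0],[[0,-0.1,0],0],[[0,-0.1,0],0],[[0,0,0],0],[[0,0,0],0],[[0,0,0],0],[[0,0,0],0]]'

```text
time: 6.55
ee_pos: [0.5193, -0.0153, 0.0426]
eef_rot: [0.715, 0.699, 0.0, 0.0]
ft_force: [-0.8, 0.7, 0.9]
width: 0.0569
grip_force: 10.0
```

Emit:
drive_tool --series '[[[0,-0.05,0],0],[[0,-0.05,0],0],[[0,-0.05,0],0],[[0,-0.05,0],0],[[0,0,0],0],[[0,0,0],0],[[0,0,0],0],[[0,0,0],0],[[0,0,0],0],[[0,0,0],0]]'

```text
time: 7.8
ee_pos: [0.5194, -0.0158, 0.0426]
eef_rot: [0.715, 0.699, 0.001, -0.001]
ft_force: [0.5, 7.4, 0.2]
width: 0.057
grip_force: 10.0
```

Contact with the pins comes at y ≈ −15.6 mm with 7.4 N, close to the predicted −17 mm. I'll release and rise.

Emit:
drive_tool --series '[[[0,0.05,0],0],[[0,0,0],0],[[0,0,0],0],[[0,0,0],0],[[0,0,1],0],[[0,0,2],0],[[0,0,4],0],[[0,0,5],0],[[0,0,5],0],[[0,0,4],0]]' --hand 0

```text
time: 9.05
ee_pos: [0.5194, -0.017, 0.2555]
eef_rot: [0.715, 0.699, 0.001, 0.001]
ft_force: [0.5, -1.4, -0.4]
width: 0.0871
grip_force: 0.0
```

```bash
python3 - <<'E'
from h import *
st();c=wcam();save(c,'w3.png')
h=cv2.cvtColor(c['color'],cv2.COLOR_RGB2HSV)
B=[];H=[]
for v in range(70,260,10):
    m=h[v,150:350,1]<70; q=np.where(m)[0]+150
    if len(q)>20:
        l,rr=plane(c,q.min(),v,.03),plane(c,q.max()+1,v,.03)
        if abs(np.linalg.norm(l-rr)-.129)<.005:B.append((l+rr)/2)
    m=(c['color'][v,215:295].max(1)<95)&(h[v,215:295,1]>90); q=np.where(m)[0]+215
    if len(q)>10:
        l,rr=plane(c,q.min(),v,.06),plane(c,q.max()+1,v,.06);H.append([*((l+rr)/2)[:2],np.linalg.norm(l-rr)])
B=np.array(B);H=np.array(H);print(H.round(4).tolist());p=np.polyfit(B[:,1],B[:,0],1);print(p,len(B))
col=h[:,254]; v=[v for v in range(60,260) if c['color'][v,254].max()<95 and col[v,1]>90]; print(v[0],v[-1],plane(c,254,v[0],.06),plane(c,254,v[-1]+1,.06))
col=np.where(h[:200,250,1]<70)[0]; print('bedend',col[0],plane(c,250,col[0],.03))
E
```

```text
t 9.05 p [ 0.5194 -0.017   0.2555] ang -1.34 F [ 0.52 -1.43 -0.42] M [-0.064 -0.031  0.013] w 0.0871 g 0.0 j [-0.5   0.07  0.48  1.72 -0.04  1.35 -0.04]
[[0.5208, 0.0127, 0.0418], [0.5211, 0.0009, 0.0528], [0.5208, -0.011, 0.0533], [0.5205, -0.0232, 0.0538], [0.5196, -0.0356, 0.0532]]
[0.0240786  0.52021361] 16
141 196 [0.52449229 0.02292582 0.06      ] [ 0.52303866 -0.04453662  0.06      ]
bedend 41 [0.52260806 0.13269982 0.03      ]
```

View pics/w3.png

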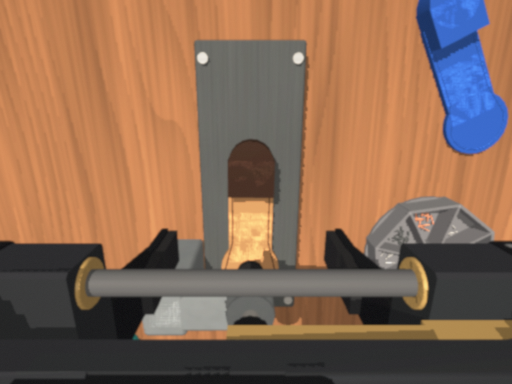

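The wrist picture shows the heel straight on the bed (u 229–275, end v≈141), within about 1–2 mm of home. Next I'll move over the knob and pre-turn counter-clockwise so there is room for the whole screwing stroke.

Emit:
drive_tool --series '[[[-0.03,-1.4,0],10],[[-0.03,-1.4,0],10],[[-0.03,-1.4,0],10],[[-0.03,-1.4,0],10],[[-0.03,-1.4,0],10],[[-0.03,-1.4,0],10],[[-0.03,-1.4,0],10],[[-0.03,-1.4,0],10],[[-0.03,-1.4,0],10],[[0,-1.35,0],10]]'

```text
time: 10.35
ee_pos: [0.5164, -0.1569, 0.253]
eef_rot: [-0.078, 0.997, -0.0, 0.0]
ft_force: [0.5, -0.3, 0.0]
width: 0.0872
grip_force: 0.0
```

Emit:
drive_tool --series '[[[0,0,0],10],[[0,0,0],10],[[0,0,0],10],[[0,0,0],0],[[0,0,0],0],[[0,0,0],0],[[0,0,0],0],[[0,0,0],0],[[0,0,0],0],[[0,0,0],0]]'

```text
time: 11.6
ee_pos: [0.5166, -0.1562, 0.2526]
eef_rot: [-0.331, 0.944, 0.0, -0.0]
ft_force: [-1.3, 0.7, 0.6]
width: 0.0871
grip_force: 0.0
```

```bash
python3 - <<'E'
from h import *
st();c=cam('top');save(c,'t4.png');w=wcam();save(w,'w4.png')
print('wknob',proj(w,[.5165,-.1565,.19]))
E
```

```text
t 11.6 p [ 0.5166 -0.1562  0.2526] ang 128.68 F [-1.3   0.72  0.59] M [0.117 0.012 0.02 ] w 0.0871 g 0.0 j [-0.22  0.13  0.48  1.68 -0.06  1.35  2.51]
wknob [251.39911493 212.76789767]
```

Emit:
drive_tool --series '[[[0,0,-2],0],[[0,0,-2],0],[[0,0,-1.5],0],[[0,0,-1],0],[[0,0,-0.8],0],[[0,0,-0.5],0],[[0,0,-0.3],0],[[0,0,0],0],[[0,0,0],0],[[0,0,0],0]]'

```text
time: 12.95
ee_pos: [0.5168, -0.1562, 0.1718]
eef_rot: [-0.331, 0.944, -0.0, 0.0]
ft_force: [-0.1, -0.5, -0.5]
width: 0.0872
grip_force: 0.0
```

```bash
python3 - <<'E'
from h import *
st();c=cam('side');cv2.imwrite('pics/c5.png',cv2.resize(c['color'][150:270,205:325],(600,600),interpolation=2)[:,:,::-1])
E
```

```text
t 12.95 p [ 0.5168 -0.1562  0.1718] ang 128.69 F [-0.13 -0.55 -0.55] M [ 0.097  0.034 -0.012] w 0.0872 g 0.0 j [-0.2   0.19  0.47  1.79 -0.09  1.18  2.53]
```

View pics/c5.png

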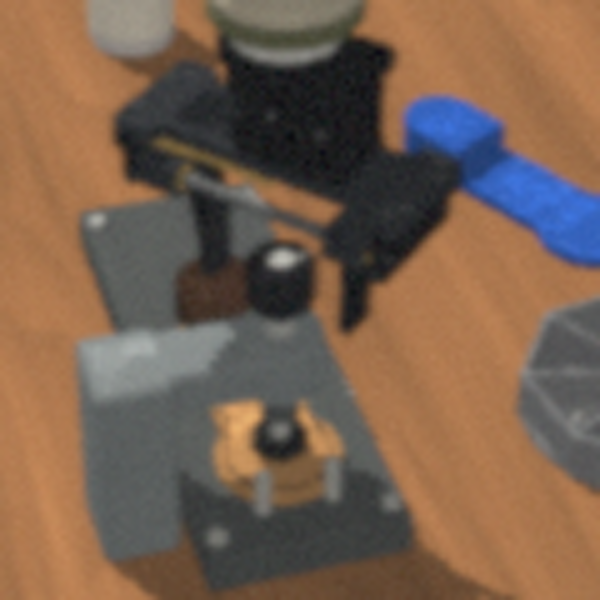

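The toe sits at the pins, and the knob (crop ~280,280) stands between the fingers (210 and 355). I'll grip it.

Emit:
drive_tool --series '[[[0,0,0],0],[[0,0,0],0],[[0,0,0],0],[[0,0,0],0],[[0,0,0],0],[[0,0,0],0],[[0,0,0],0],[[0,0,0],0],[[0,0,0],0],[[0,0,0],0]]' --hand 1 --newtons 35

```text
time: 14.25
ee_pos: [0.5157, -0.155, 0.1714]
eef_rot: [-0.332, 0.943, 0.001, -0.001]
ft_force: [-5.4, 4.5, 5.0]
width: 0.0393
grip_force: 35.0
```

```bash
python3 -c "
from h import *
st()"
```

```text
t 14.25 p [ 0.5157 -0.155   0.1714] ang 128.73 F [-5.42  4.53  4.96] M [ 1.223  1.438 -0.038] w 0.0393 g 35.0 j [-0.21  0.19  0.47  1.79 -0.09  1.19  2.53]
```

Emit:
drive_tool --series '[[[-0.1,0.1,0],0],[[0,0,0],0],[[0,0,-0.03],-4],[[0,0,-0.03],-4],[[0,0,-0.04],-4],[[0,0,-0.03],-4],[[0,0,-0.03],-4],[[0,0,-0.04],-4],[[0,0,-0.03],-4],[[0,0,-0.04],-4]]'

```text
time: 15.5
ee_pos: [0.5157, -0.1551, 0.1689]
eef_rot: [-0.057, 0.998, 0.0, 0.0]
ft_force: [-0.7, 1.0, 0.3]
width: 0.0389
grip_force: 35.0
```

```bash
python3 -c "
from h import *
st()"
```

```text
t 15.5 p [ 0.5157 -0.1551  0.1689] ang 96.57 F [-0.66  0.99  0.33] M [0.42  0.111 0.188] w 0.0389 g 35.0 j [-0.26  0.19  0.52  1.8  -0.1   1.18  1.98]
```

Emit:
drive_tool --series '[[[0,0,-0.017],-2],[[0,0,-0.017],-2],[[0,0,-0.017],-2],[[0,0,-0.017],-2],[[0,0,-0.017],-2],[[0,0,-0.017],-2],[[0,0,-0.017],-2],[[0,0,-0.017],-2],[[0,0,-0.017],-2],[[0,0,-0.017],-2]]'

```text
time: 16.75
ee_pos: [0.5157, -0.1553, 0.1672]
eef_rot: [0.117, 0.993, -0.0, 0.0]
ft_force: [1.7, 0.6, -1.6]
width: 0.0399
grip_force: 35.0
```

```bash
python3 -c "
from h import *
st()"
```

```text
t 16.75 p [ 0.5157 -0.1553  0.1672] ang 76.55 F [ 1.66  0.58 -1.59] M [ 0.208 -0.498  0.175] w 0.0399 g 35.0 j [-0.29  0.2   0.56  1.8  -0.11  1.17  1.64]
```

Emit:
drive_tool --series '[[[0,0,-0.017],-2],[[0,0,-0.017],-2],[[0,0,-0.017],-2],[[0,0,-0.017],-2],[[0,0,-0.017],-2],[[0,0,-0.017],-2],[[0,0,-0.017],-2],[[0,0,-0.017],-2],[[0,0,-0.017],-2],[[0,0,-0.017],-2]]'

```text
time: 18.0
ee_pos: [0.5156, -0.1554, 0.1655]
eef_rot: [0.288, 0.958, -0.0, 0.0]
ft_force: [3.5, -2.0, -1.0]
width: 0.0393
grip_force: 35.0
```

```bash
python3 -c "
from h import *
st()"
```

```text
t 18.0 p [ 0.5156 -0.1554  0.1655] ang 56.54 F [ 3.45 -2.02 -1.04] M [-0.396 -0.542  0.146] w 0.0393 g 35.0 j [-0.32  0.2   0.6   1.8  -0.12  1.17  1.3 ]
```

Emit:
drive_tool --series '[[[0,0,-0.017],-2],[[0,0,-0.017],-2],[[0,0,-0.017],-2],[[0,0,-0.017],-2],[[0,0,-0.017],-2],[[0,0,-0.017],-2],[[0,0,-0.017],-2],[[0,0,-0.017],-2],[[0,0,-0.017],-2],[[0,0,-0.017],-2]]'

```text
time: 19.25
ee_pos: [0.5155, -0.1555, 0.1638]
eef_rot: [0.45, 0.893, -0.0, 0.0]
ft_force: [1.2, -5.8, 1.2]
width: 0.0393
grip_force: 35.0
```

```bash
python3 -c "
from h import *
st()
c=cam('side');cv2.imwrite('pics/c6.png',cv2.resize(c['color'][150:270,205:325],(600,600),interpolation=2)[:,:,::-1]);st()"
```

```text
t 19.25 p [ 0.5155 -0.1555  0.1638] ang 36.54 F [ 1.24 -5.76  1.21] M [-1.077 -0.191  0.181] w 0.0393 g 35.0 j [-0.36  0.21  0.64  1.81 -0.14  1.17  0.97]
t 19.3 p [ 0.5156 -0.1555  0.1638] ang 36.43 F [ 0.34 -5.53 -0.48] M [-1.177 -0.203  0.114] w 0.0393 g 35.0 j [-0.36  0.21  0.64  1.81 -0.14  1.17  0.96]
```

View pics/c6.png

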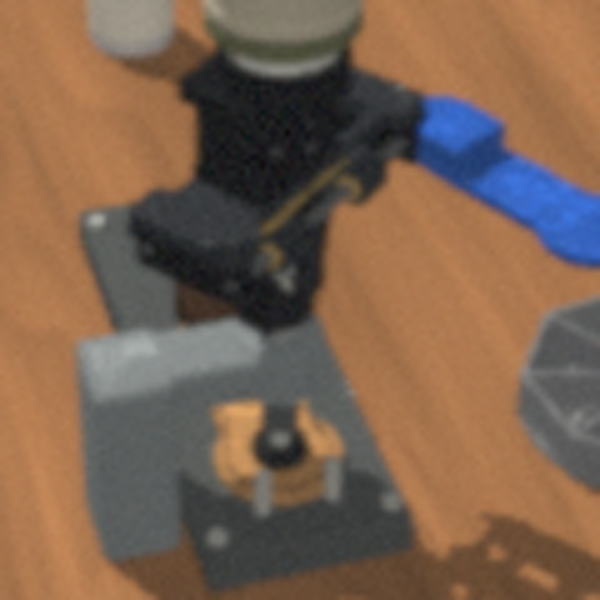

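The pad is lower by about 7 crop pixels, so the screw turns. There is no torque rise yet. I'll continue, easing the sideways load.

Emit:
drive_tool --series '[[[0,-0.05,-0.017],-2],[[0,-0.04,-0.017],-2],[[0,0,-0.017],-2],[[0,0,-0.017],-2],[[0,0,-0.017],-2],[[0,0,-0.017],-2],[[0,0,-0.017],-2],[[0,0,-0.017],-2],[[0,0,-0.017],-2],[[0,0,-0.017],-2]]'

```text
time: 20.55
ee_pos: [0.5155, -0.1557, 0.1622]
eef_rot: [0.598, 0.802, 0.0, -0.0]
ft_force: [-2.4, 0.2, 7.0]
width: 0.0391
grip_force: 35.0
```

```bash
python3 -c "
from h import *
st()"
```

```text
t 20.55 p [ 0.5155 -0.1557  0.1622] ang 16.57 F [-2.44  0.24  7.05] M [0.045 0.598 0.274] w 0.0391 g 35.0 j [-0.4   0.22  0.69  1.81 -0.15  1.17  0.63]
```

Torque has risen by about 0.1 N m, so the pad is in contact. Smaller steps now: 10° is about 7.5 N.

Emit:
drive_tool --series '[[[0,0,-0.01],-1],[[0,0,-0.01],-1],[[0,0,-0.01],-1],[[0,0,-0.01],-1],[[0,0,-0.01],-1],[[0,0,-0.01],-1],[[0,0,-0.01],-1],[[0,0,-0.01],-1],[[0,0,-0.01],-1],[[0,0,-0.01],-1]]'

```text
time: 21.8
ee_pos: [0.5154, -0.1557, 0.1613]
eef_rot: [0.665, 0.747, 0.0, -0.0]
ft_force: [-4.7, 0.9, 8.5]
width: 0.0393
grip_force: 35.0
```

```bash
python3 -c "
from h import *
st()"
```

```text
t 21.8 p [ 0.5154 -0.1557  0.1613] ang 6.6 F [-4.7   0.9   8.53] M [0.11  0.884 0.297] w 0.0393 g 35.0 j [-0.41  0.22  0.71  1.81 -0.16  1.16  0.46]
```

Emit:
drive_tool --series '[[[0.0,0,0],0],[[0,0,0],0],[[0,0,0],0],[[0,0,0],0],[[0,0,0],0],[[0,0,0],0],[[0,0,0],0],[[0,0,-0.01],-1],[[0,0,-0.01],-1],[[0,0,-0.01],-1]]'

```text
time: 23.05
ee_pos: [0.5154, -0.1557, 0.1611]
eef_rot: [0.685, 0.729, 0.0, -0.0]
ft_force: [-4.7, 0.8, 9.5]
width: 0.0392
grip_force: 35.0
```

```bash
python3 -c "
from h import *
st()"
```

```text
t 23.05 p [ 0.5154 -0.1557  0.1611] ang 3.6 F [-4.72  0.78  9.53] M [0.098 1.046 0.284] w 0.0392 g 35.0 j [-0.42  0.22  0.72  1.81 -0.16  1.16  0.41]
```

The estimate is about 24–29 N. I'll let go and rise.

Emit:
drive_tool --series '[[[0,0,0.05],0],[[0,0,0],0],[[0,0,0],0],[[0,0,0],0],[[0,0,0],0],[[0,0,1],0],[[0,0,2],0],[[0,0,3],0],[[0,0,4],0],[[0,0,0],0]]' --hand 0

```text
time: 24.3
ee_pos: [0.517, -0.1568, 0.2647]
eef_rot: [0.684, 0.729, 0.002, 0.002]
ft_force: [-0.2, -0.3, -0.9]
width: 0.0875
grip_force: 0.0
```

```bash
python3 - <<'E'
from h import *
st();c=cam('side');cv2.imwrite('pics/c7.png',cv2.resize(c['color'][150:270,205:325],(600,600),interpolation=2)[:,:,::-1])
E
```

```text
t 24.3 p [ 0.517  -0.1568  0.2647] ang 3.66 F [-0.22 -0.35 -0.86] M [-0.103  0.023 -0.028] w 0.0875 g 0.0 j [-0.45  0.13  0.73  1.67 -0.09  1.37  0.36]
```

View pics/c7.png

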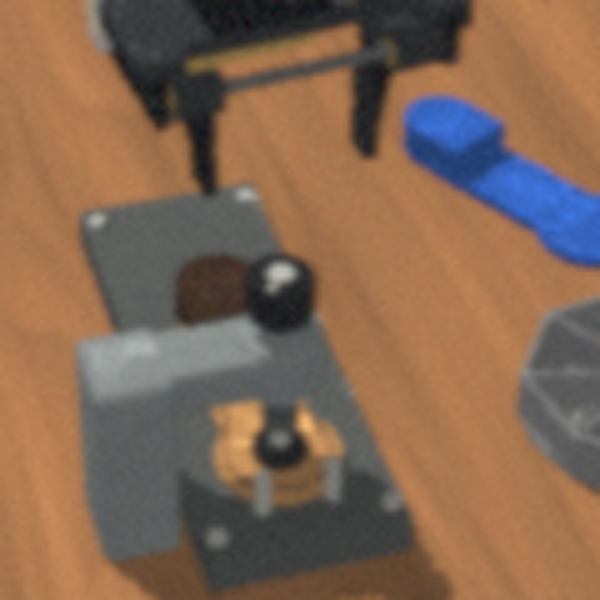

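The knob is lower, the pad sits on the sole, the toe is at the pins, and the gripper is clear. I'll hand in.

```bash
python3 -c "
from h import *
print(r.close_job())"
```

```text
the job is handed in; nothing more can be done
None
```

I handed the job in: the sole is seated straight against both pins and clamped at an estimated 24–29 N (judged from knob torque, not measured directly), and the gripper is clear; the judge returned no verdict.

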